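# Gauge two stray bolts and put them back with their own length

### The arm

A 6-joint arm with a two-finger parallel gripper is mounted at the origin on the work surface. World frame = base frame: x ahead of the robot, y to its left, z up, the work surface at z = 0. Lengths are in m, angles in rad, forces in N, time in s.
With the tool pointing down it reaches from about 0.3 to 0.775 m from the base axis. Payload 14.6 kg.
Tool frame: the origin (TCP) lies midway between the tips of the shut fingers; the grasp point (between the pads) lies 19 mm behind it (manip.grasp_offset is the z of the grasp point in the tool frame, in m); z points along the fingers, y is the line along which they close (so a half turn about z gives the same grasp; the last joint's range is limited). The gripper opens to 85 mm and grips with 20 to 120 N. Pads are 22 mm wide; open, the fingers measure 114 mm over their backs; the gripper's body (76 mm by 85 mm) begins 54 mm behind the grasp point. The pads swing forward as they close: fully open they stand 13 mm farther back than shut.
Start: joints at [1.228, 0.3, 1.521, -0, 1.321, -0.067], TCP at [0.15, 0.529, 0.231] pointing down, gripper open.
Joint ranges: [-3.03, 3.03], [-0.79, 2.21], [0.23, 2.52], [-1.04, 4.18], [0, 3.07], [-2.55, 2.55]. Speed limits (rad/s): [2.22, 2.22, 2.57, 3.14, 3.14, 3.14].

### API

Orientations are given as [roll, pitch, yaw] about the fixed x, y, z axes, in that order (R = Rz(yaw) Ry(pitch) Rx(roll)).
In Python, from workcell import manip, grip, kinematics, telemetry, capture, get_calibration, job_done, recognise, tip_of gives the robot as it stands. Calls block until the motion is done:
- manip.reach(position, orientation): joint-space move of the TCP to a pose.
- manip.move_l(position, velocity=0.15, frame=None): straight line of the TCP; frame=None keeps the orientation; velocity is the mean speed in m/s.
- manip.goto_joints(angles): joint-space move.
- grip(opening, grip_force=None): finger opening in m; grip_force is the grip in N (None keeps the last); returns when the fingers have stopped.
- manip.dwell(seconds).
- kinematics.inverse_kinematics(position, orientation): joint angles nearest the present ones, or None.
- telemetry.state(): the state.
- capture(name): name is "scene" or "top" or "wrist"; returns the picture (420x560x3 uint8, red, green, blue); there is no depth.
- get_calibration(name): a dict with "fx", "fy", "cx", "cy" (pixels), "R" (3x3) and "t" (3): a world point X has camera coordinates R X + t; the wrist camera has in their place "mount" (4x4, takes a point from camera to tool coordinates, whose origin is the TCP and whose axes are the flange's). Camera axes: x right, y down, z forward; pixel columns grow to the right and rows downward; lengths in m; the calibration is good to about 2 mm. A picture is of the moment at which its call begins: read the wrist's pose just before it. get_calibration takes no time and is no camera call.
A pose or a line that the arm cannot do raises manip.IKError and nothing moves.
- job_done(): hands the job in; it is judged then, once.
Trained networks look in the newest picture that a camera, given by its name, has taken for a name from the list of things; names that differ only in an ending like _2 or _b are one class to them, and where a whole thing is asked for, a point or a joint stands for the part that bears it (a point fixed in the world has none). Each returns a list of dicts, best first, with "conf" (0 to 1); they miss things now and then, are a little off and sometimes report something else, mostly with a low value. They report only what shows in the picture. A call takes as long as a camera call. They do not tell look-alikes from the thing itself.
- recognise(camera, query): "bbox" ([left, top, right, bottom] in pixels, round what is visible of it).
- tip_of(camera, query): "at" ([column, row] in pixels: a listed point, or the origin of a listed thing).
The state is a dict: "t": time; "q": joint angles; "qvel": joint speeds; "tau": joint torques, N m; "tool_pos": TCP position; "tool_rot": TCP orientation; "force": force on the tool from outside, world axes, zero at the start; "wrist_torque": the same for the moment, N m; "gripper_width": finger opening in m; "grasp_force": force on a finger pad.
Only numpy, scipy, OpenCV 4.12 (cv2) and the standard library are available. Lean on these libraries where they do the work, as an engineer would, in place of code of your own. Each camera call takes 0.05 s, during which the arm holds its last target. There are 200 camera calls.

### The job

Two fixture bolts have been left on the bench, and they look alike but may not be the same length. One at a time, lay each bolt in the slot of the length gauge with its head drawn up against the back of the slotted plate to read its length, then put it down in the bin that holds bolts of that length before you take the next. Leave the tools, nuts and bottle where they are.

Things in the scene. Friction and masses are not known exactly. Their poses are not given: they have to be found in the camera images.
- bolt_a_mid (a point): loose steel M12 hex bolt, 70-140 g; shank 12 mm thick, head 19 mm over flats, 22 over corners, 7.5 high. Length under head 60, 80 or 100 mm: not told, find it with the gauge. Point: on the axis, half-way along head + shank, so head's underside is (length - 7.5)/2 behind; x runs head to tip. Starts lying on head and tip, axis sloping 2-3 deg, point 8 mm up, tip to the robot's left (+y) +-40 deg
- bolt_b_mid (a point): loose steel M12 hex bolt, 70-140 g; shank 12 mm thick, head 19 mm over flats, 22 over corners, 7.5 high. Length under head 60, 80 or 100 mm: not told, find it with the gauge. Point: on the axis, half-way along head + shank, so head's underside is (length - 7.5)/2 behind; x runs head to tip. Starts lying on head and tip, axis sloping 2-3 deg, point 8 mm up, tip to the robot's left (+y) +-40 deg
- gauge_zero (a point): zero of the fixed steel bolt length gauge: on the rear (-x) face of its upright slotted plate, mid slot, 30 mm above the bench, where the axis of a bolt at rest in the gauge runs. x points along the rail. Head goes behind this face, shank in slot and rail, tip towards +x; drawn to +x the head stops on the face, with the bolt's mid point then at x = (length - 7.5)/2 = 26, 36 or 46 mm
- gauge_plate (a point): middle of the top of the gauge's slotted plate, 4 mm in front of zero, 43.5 mm above the bench; axes as zero's. Plate 8 mm thick, 48 mm wide; its slot is 16 mm wide, open at the top, where a lead-in widens it to 27 mm. It stands on a base plate 150 x 64 mm, 8 mm thick, of which 24 mm lie bare behind the plate
- gauge_rail (a point): middle of the gauge's V rail, 64 mm in front of zero, in the bottom of the V, 23 mm above the bench. Rail: 8.5 to 120 mm in front of zero, 10 mm wide (narrower than a shank, so fingers pinching a shank pass beside it), edges 25.5 mm above the bench; beside it only the 8 mm base plate. Lines cross base and rail 60, 80 and 100 mm from zero: a bolt with its head home has its tip at its length's line
- bin_60_floor (a point): blue open bin holding two 60 mm bolts, the home of that length; fixed; 150 (x) by 120 (y) by 50 mm high, walls and floor 4 mm. Point: middle of its inner floor, 4 mm above the bench; x is its long axis. The stock lies along x in its +y half, reaching to 8 mm from the middle line; the -y half is free. The three bins, alike but for stock, stand in a row at the far side, in any order
- bin_80_floor (a point): blue open bin holding two 80 mm bolts, the home of that length; fixed; 150 (x) by 120 (y) by 50 mm high, walls and floor 4 mm. Point: middle of its inner floor, 4 mm above the bench; x is its long axis. The stock lies along x in its +y half, reaching to 8 mm from the middle line; the -y half is free. The three bins, alike but for stock, stand in a row at the far side, in any order
- bin_100_floor (a point): blue open bin holding two 100 mm bolts, the home of that length; fixed; 150 (x) by 120 (y) by 50 mm high, walls and floor 4 mm. Point: middle of its inner floor, 4 mm above the bench; x is its long axis. The stock lies along x in its +y half, reaching to 8 mm from the middle line; the -y half is free. The three bins, alike but for stock, stand in a row at the far side, in any order
- spanner: loose open-ended spanner 170 mm long lying left of the bolts; bystander, to be left where it is
- screwdriver: loose screwdriver 190 mm long lying right of the gauge; bystander, to be left where it is
- nut_a: loose M12 nut, 19 mm across flats, 10.5 mm high, lying flat between the two bolts; bystander, to be left where it is
- nut_b: a second such nut, beyond the gauge; bystander, to be left where it is
- adhesive: small black squeeze bottle, 38 mm in diameter and 108 mm tall, standing at the far right; bystander, to be left standing where it is
There are look-alikes about, which are no part of the job. Leave any pink look-alike of the part that bears bolt_a_mid alone. What is shaped like the part that bears bolt_b_mid but yellow is not meant.

How it is judged:
By the outcome, as a careful person would: the job done as asked, in the order asked, and still so for the second after the job is handed in, with the robot touching nothing.
It also fails if it takes over 72 s, if anything falls off the work surface, if the arm or the gripper's body presses on something with over 40 N, if the wrist force passes 120 N, or if a joint passes its speed limit or range.

## Working session

There is one attempt and no reset: what is moved stays moved. The work goes in short steps, each a Python script; the robot and the scene stay as the last script left them, time stands still between calls to the robot, and variables do not carry over. Pictures are saved under pics/ and viewed, at most 10 in all, crops included, and the job is handed in when it is done.

```bash
ls; mkdir -p pics; cat > h.py <<'E'
import numpy as np, cv2
from workcell import manip, grip, kinematics, telemetry, capture, get_calibration, job_done, recognise, tip_of
def save(name,f):
    im=capture(name); cv2.imwrite('pics/'+f,im[:,:,::-1]); return im
def w2p(cal,X):
    c=np.array(cal['R'])@np.array(X)+np.array(cal['t']); return [cal['fx']*c[0]/c[2]+cal['cx'],cal['fy']*c[1]/c[2]+cal['cy']]
def p2w(cal,p,z):
    R=np.array(cal['R']);t=np.array(cal['t']); d=R.T@np.array([(p[0]-cal['cx'])/cal['fx'],(p[1]-cal['cy'])/cal['fy'],1]); o=-R.T@t
    return o+d*(z-o[2])/d[2]
E
python3 - <<'E'
from h import *
print(manip.grasp_offset, telemetry.state()['tool_rot'],telemetry.state()['t'])
zs={'bolt_a_mid':.008,'gauge_zero':.03,'gauge_plate':.0435,'gauge_rail':.023,'bin_60_floor':.004,'bin_80_floor':.004,'bin_100_floor':.004}
for c in ['scene','top']:
    save(c,c+'0.png'); cal=get_calibration(c); print(c,-np.array(cal['R']).T@cal['t'])
    for n,z in zs.items():
        for d in tip_of(c,n)[:4]: print(n,round(d['conf'],2),np.round(d['at']),np.round(p2w(cal,d['at'],z),3))
print(telemetry.state()['t'],get_calibration('wrist'))
E
```

```text
pics
-0.0187 [-3.14041643e+00 -8.37231866e-05  2.86577031e+00] 0.0
scene [0.89865694 0.58129114 0.62632305]
bolt_a_mid 0.78 [407. 285.] [0.364 0.238 0.008]
bolt_a_mid 0.6 [352. 241.] [0.376 0.068 0.008]
bolt_a_mid 0.54 [354. 289.] [0.471 0.189 0.008]
gauge_zero 0.84 [258. 174.] [ 0.445 -0.289  0.03 ]
gauge_plate 0.56 [254. 171.] [ 0.456 -0.287  0.043]
gauge_rail 0.81 [266. 187.] [ 0.453 -0.225  0.023]
bin_60_floor 0.96 [288. 337.] [0.654 0.218 0.004]
bin_80_floor 0.57 [251. 274.] [0.638 0.038 0.004]
bin_100_floor 0.87 [228. 231.] [ 0.62  -0.122  0.004]
top [ 0.36839456 -0.03764515  1.31391817]
bolt_a_mid 0.69 [195. 229.] [0.477 0.193 0.008]
bolt_a_mid 0.5 [178. 278.] [0.352 0.238 0.008]
gauge_zero 0.84 [384. 233.] [ 0.45 -0.3   0.03]
gauge_zero 0.71 [276. 226.] [ 0.476 -0.021  0.03 ]
gauge_zero 0.31 [186. 167.] [0.64  0.212 0.03 ]
gauge_plate 0.8 [383. 229.] [ 0.461 -0.297  0.044]
gauge_rail 0.73 [357. 236.] [ 0.444 -0.233  0.023]
bin_60_floor 0.66 [185. 166.] [0.648 0.218 0.004]
bin_80_floor 0.91 [252. 167.] [0.641 0.037 0.004]
bin_100_floor 0.56 [314. 169.] [ 0.631 -0.128  0.004]
0.8 {'fx': 304.10811569410356, 'fy': 304.10811569410356, 'cx': 280.5622907024714, 'cy': 209.08785304519174, 'mount': array([[-6.23725301e-04, -9.57300516e-01, -2.89093987e-01,
         7.35603875e-02],
       [ 9.99998991e-01, -9.66162292e-04,  1.04181686e-03,
        -7.20887597e-05],
       [-1.27664352e-03, -2.89093046e-01,  9.57300152e-01,
        -1.41571166e-01],
       [ 0.00000000e+00,  0.00000000e+00,  0.00000000e+00,
         1.00000000e+00]])}
```

View pics/scene0.png

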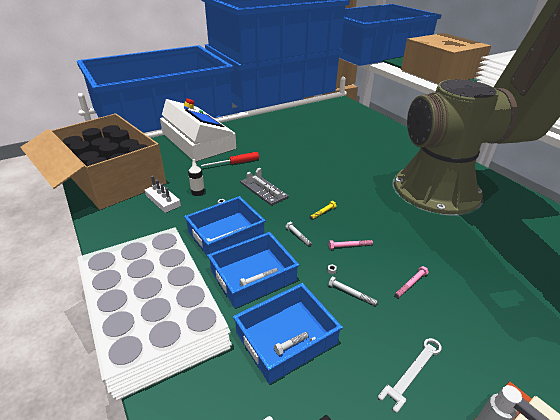

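```bash
python3 -c "
import cv2
i=cv2.imread('pics/top0.png')[140:310,140:420];cv2.imwrite('pics/topc.png',cv2.resize(i,(800,486),interpolation=cv2.INTER_CUBIC))"
```

```text
(no output)
```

View pics/topc.png

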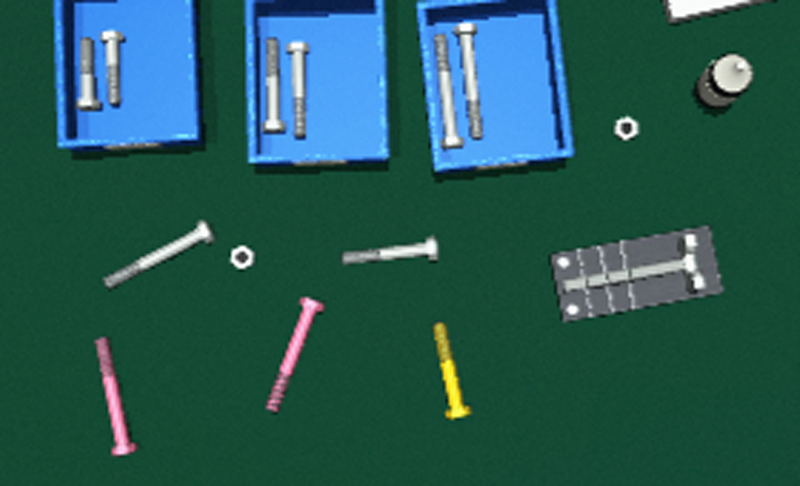

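The top view shows two steel bolts: the left one with head ≈(212,221) and tip ≈(178,238), the right one with head ≈(291,227) and tip ≈(261,230). The gauge is at ≈(362,236) with +x pointing left (world +y). The bin stock lengths agree with the networks (left 60, middle 80, right 100). Next I'll take closer wrist views.

```bash
cat >> h.py <<'E'
from scipy.spatial.transform import Rotation as Ro
def wcal(st):
    c=dict(get_calibration('wrist')); T=np.eye(4); T[:3,:3]=Ro.from_euler('xyz',st['tool_rot']).as_matrix(); T[:3,3]=st['tool_pos']
    M=np.linalg.inv(T@c['mount']); c['R']=M[:3,:3]; c['t']=M[:3,3]; return c
def look(f):
    st=telemetry.state(); c=wcal(st); im=save('wrist',f); np.savez('pics/'+f+'.npz',R=c['R'],t=c['t']); return im,c
E
python3 - <<'E'
from h import *
for n,p in {'L':(.47,.18),'R':(.47,-.03),'G':(.45,-.25)}.items():
    manip.reach([p[0],p[1],.2],[np.pi,0,1.75]); im,c=look('w'+n+'.png')
    for q,z in [('bolt_a_mid',.008)] if n!='G' else [('gauge_zero',.03),('gauge_rail',.023),('gauge_plate',.0435)]:
        for d in tip_of('wrist',q)[:4]: print(n,q,round(d['conf'],2),np.round(d['at']),np.round(p2w(c,d['at'],z),4))
    print(telemetry.state()['t'],telemetry.state()['q'][-1])
ims=[cv2.imread(f'pics/w{n}.png') for n in 'LRG']
cv2.imwrite('pics/all.png',cv2.resize(np.vstack([np.hstack(ims[:2]),np.hstack([ims[2],0*ims[2]])]),(800,600)))
E
```

```text
L bolt_a_mid 0.93 [288. 178.] [0.4765 0.1919 0.008 ]
L bolt_a_mid 0.71 [178. 118.] [0.3505 0.2331 0.008 ]
L bolt_a_mid 0.62 [196. 260.] [0.3857 0.0726 0.008 ]
2.6333 0.1136791609654298
R bolt_a_mid 0.96 [214.  76.] [0.3843 0.0708 0.008 ]
3.5833 -0.3198427753736951
G gauge_zero 0.58 [280. 238.] [ 0.4594 -0.3009  0.03  ]
G gauge_zero 0.49 [391. 203.] [ 0.5681 -0.2411  0.03  ]
G gauge_rail 0.94 [280. 178.] [ 0.4483 -0.2369  0.023 ]
G gauge_rail 0.33 [393. 199.] [ 0.5724 -0.2381  0.023 ]
G gauge_plate 0.72 [276. 236.] [ 0.4535 -0.2946  0.0435]
4.6667 -0.7569307060955138
```

View pics/all.png

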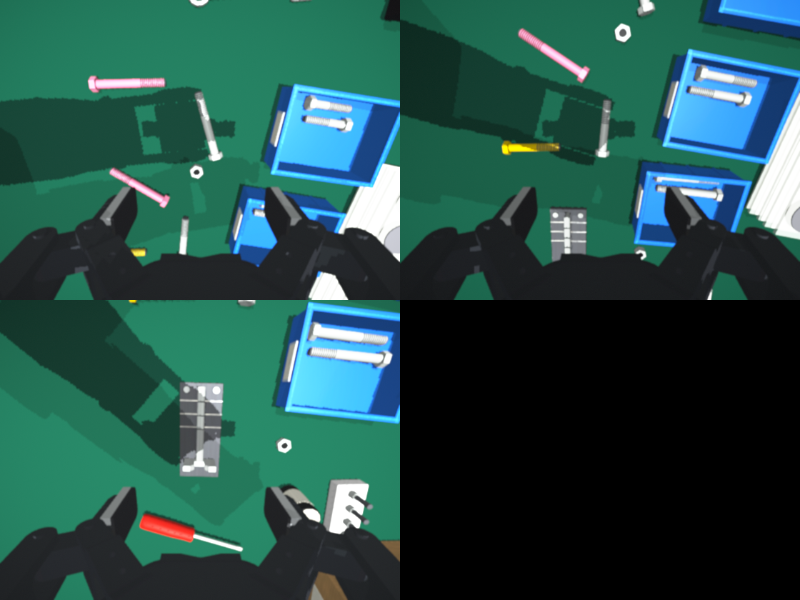

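The wrist views (full-frame px) show the left bolt with head ≈(301,218) and tip ≈(277,133) in L. In R the second bolt has head ≈(282,215) and tip ≈(289,142). The gauge base in G spans ≈(252..310, 115..245), with the plate at the lower end. I'll segment these precisely.

```bash
cat > seg.py <<'E'
from h import *
def load(n):
    d=np.load(f'pics/{n}.npz'); c=dict(get_calibration('wrist')); c['R']=d['R'];c['t']=d['t']; return cv2.imread('pics/'+n),c
def comp(im,pt,smax=90,vmin=50):
    h=cv2.cvtColor(im,cv2.COLOR_BGR2HSV); m=((h[...,1]<smax)&(h[...,2]>vmin)).astype(np.uint8)
    k,l,s,ce=cv2.connectedComponentsWithStats(m); 
    b=min((i for i in range(1,k) if s[i,4]>150),key=lambda i:np.hypot(*(np.argwhere(l==i)[:,::-1]-pt).T).min())
    return (l==b).astype(np.uint8)
def bolt(im,c,pt,z=.008):
    m=comp(im,pt); P=np.argwhere(m)[:,::-1].astype(float)
    W=np.array([p2w(c,p,z)[:2] for p in P]); mu=W.mean(0); a=np.linalg.svd(W-mu)[2][0] if len(W)<800 else np.linalg.eigh(np.cov(W.T))[1][:,-1]
    s=(W-mu)@a; n=(W-mu)@np.array([-a[1],a[0]]); lo,hi=np.percentile(s,[.3,99.7]) 
    if np.ptp(n[s<lo+.006])<np.ptp(n[s>hi-.006]): a=-a; lo,hi=-hi,-lo; s=-s; n=-n
    # refine axis: binned mid-lines
    e=np.arange(lo+.012,hi-.004,.004); mid=[np.ptp(n[abs(s-x)<.003])/2+n[abs(s-x)<.003].min() for x in e]
    k,b=np.polyfit(e,mid,1); ang=np.arctan2(a[1],a[0])+k
    N=np.array([-a[1],a[0]])
    print('n',len(P),'total len',(hi-lo).round(4),'ang',ang.round(4),'k',k.round(3),'width',np.median([np.ptp(n[abs(s-x)<.003]) for x in e]).round(4))
    f=lambda x: mu+a*x+N*(k*x+b)
    print(' head',f(lo).round(4),'tip',f(hi).round(4),'mid',f((lo+hi)/2).round(4)); return f(lo),f(hi),ang
E
python3 - <<'E'
from seg import *
bolt(*load('wL.png'),(290,178)); bolt(*load('wR.png'),(285,178))
im,c=load('wG.png'); m=comp(im,(280,170),90,40); cs=max(cv2.findContours(m,0,2)[0],key=cv2.contourArea)
W=np.array([p2w(c,p,.008)[:2] for p in cs[:,0].astype(float)]); r=cv2.minAreaRect((W*1000).astype(np.float32)); print('base',r,cv2.boxPoints(r).round(1).tolist())
t=cv2.imread('pics/top0.png'); h=cv2.cvtColor(t,cv2.COLOR_BGR2HSV); m=((abs(h[...,0].astype(int)-108)<10)&(h[...,1]>120)).astype(np.uint8)
cal=get_calibration('top')
for q in cv2.findContours(m,0,2)[0]:
    if cv2.contourArea(q)>1000:
        W=np.array([p2w(cal,p,.05)[:2] for p in q[:,0].astype(float)]); r=cv2.minAreaRect((W*1000).astype(np.float32)); print('bin',r)
E
```

```text
n 1310 total len 0.1122 ang 2.0252 k -0.001 width 0.0136
 head [0.5038 0.141 ] tip [0.4545 0.2418] mid [0.4792 0.1914]
n 1074 total len 0.092 ang 1.6525 k -0.003 width 0.0135
 head [ 0.4788 -0.0681] tip [0.4713 0.0235] mid [ 0.475  -0.0223]
base ((450.0364990234375, -247.6007080078125), (65.48853302001953, 150.073974609375), 8.679692268371582) [[406.29998779296875, -178.39999389648438], [429.0, -326.70001220703125], [493.70001220703125, -316.79998779296875], [471.1000061035156, -168.5]]
bin ((485.3140563964844, -626.521728515625), (71.34308624267578, 120.21084594726562), 5.406191825866699)
bin ((624.2161865234375, -121.71406555175781), (160.51219177246094, 128.9864959716797), 4.252579212188721)
bin ((631.4796752929688, 39.68389129638672), (160.97935485839844, 128.5240478515625), 0.16656643152236938)
bin ((651.6224975585938, 210.9877166748047), (162.0651397705078, 132.94688415527344), 1.7647758722305298)
```

```bash
cat >> h.py <<'E'
GA=1.7223; GX=np.array([np.cos(GA),np.sin(GA)]); G0=np.array([.4577,-.298]); D=.005
def st(): return telemetry.state()
def pick(mid,ang,pitch=.044):
    o=[np.pi,pitch,ang]; grip(.045,60)
    manip.reach([*mid,.09],o); manip.move_l([*mid,.008-D],.15); grip(0,60)
    s=st(); print('grip',s['gripper_width'],s['grasp_force'],s['force'].round(1) if hasattr(s['force'],'round') else s['force'],s['t'])
    manip.move_l([*mid,.10],.25)
def gpos(x): return G0+GX*x
E
python3 - <<'E'
from h import *
from seg import load
_,c=load('wR.png')
for a,b in [((416,102),(493,116)),((406,127),(486,137))]:
    A,B=p2w(c,a,.013)[:2],p2w(c,b,.013)[:2]; print('80 stock',A.round(3),B.round(3),np.arctan2(*(B-A)[::-1]))
print('rim80',[p2w(c,p,.05)[:2].round(3).tolist() for p in [((682-400)*1.4,52*1.4),((776-400)*1.4,73*1.4),((759-400)*1.4,177*1.4),((663-400)*1.4,147*1.4)]])
_,c=load('wG.png')
for a,b in [((437,43),(536,59)),((434,73),(539,84))]:
    A,B=p2w(c,a,.013)[:2],p2w(c,b,.013)[:2]; print('100 stock',A.round(3),B.round(3),np.arctan2(*(B-A)[::-1]))
print('rim100',[p2w(c,p,.05)[:2].round(3).tolist() for p in [(426,7),(391,161)]])
pick([.475,-.0213],1.6525)
im,c=look('h1.png')
E
```

```text
80 stock [0.591 0.083] [0.673 0.084] 0.012660783467861746
80 stock [0.588 0.057] [0.674 0.063] 0.06059615802669001
rim80 [[0.55, 0.099], [0.674, 0.096], [0.708, -0.043], [0.558, -0.024]]
100 stock [ 0.574 -0.081] [ 0.674 -0.077] 0.03851715085750148
100 stock [ 0.58  -0.107] [ 0.687 -0.098] 0.0846780817350384
rim100 [[0.541, -0.068], [0.548, -0.197]]
grip 0.008882942865209185 58.677865862846375 [-1.1 -0.5  6.8] 7.2833
```

View pics/h1.png

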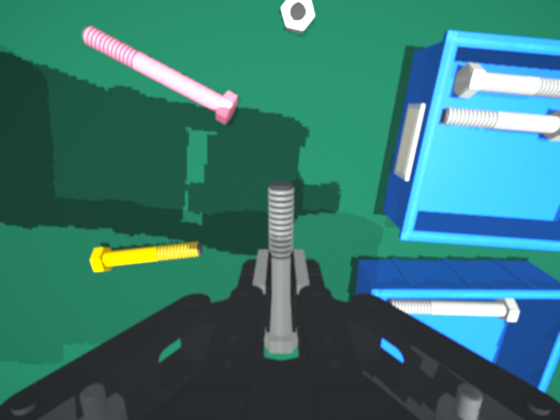

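The bolt is held lengthwise between the pads, with its tip at (281,184) and head at about (281,345). It goes to the gauge next.

```bash
cat >> h.py <<'E'
def tool_pt(p,zt):
    c=get_calibration('wrist'); M=c['mount']; d=M[:3,:3]@np.array([(p[0]-c['cx'])/c['fx'],(p[1]-c['cy'])/c['fy'],1]); o=M[:3,3]
    return o+d*(zt-o[2])/d[2]
def draw(x,o,step=.0012,lim=7,maxd=.016):
    f0=np.array(st()['force']); z=st()['tool_pos'][2]
    for i in range(int(maxd/step)):
        x+=step; manip.move_l([*gpos(x),z],.03); df=np.array(st()['force'])-f0
        if df[:2]@GX<-lim: break
    print('draw end',x,'df',df.round(1),'t',st()['t']); return x
def lay(x):
    o=[np.pi,0,GA]; manip.reach([*gpos(x),.085],o); f0=np.array(st()['force'])
    manip.move_l([*gpos(x),.040],.15); 
    for z in (.034,.030,.028,.0265,.0255,.025):
        manip.move_l([*gpos(x),z],.06); df=np.array(st()['force'])-f0
        if abs(df[2])>6: break
    print('laid z',z,'df',df.round(1),'t',st()['t'])
E
python3 - <<'E'
from h import *
print('tip',tool_pt((281,184),-D),'head',tool_pt((281,350),-D))
lay(.030)
look('h2.png')
E
```

```text
tip [ 0.04456569  0.00036712 -0.005     ] head [-0.04762639  0.00034825 -0.005     ]
laid z 0.0255 df [-3.7  3.6 11.5] t 10.5583
```

View pics/h2.png

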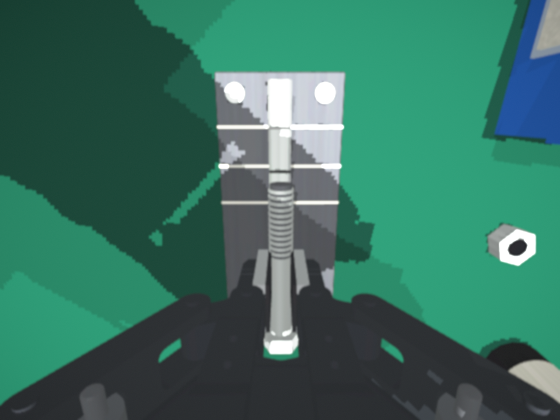

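The bolt is centred on the rail, with its tip at (281,185) just short of the middle (80 mm) line at row 166. Next I draw it home.

```bash
python3 - <<'E'
from h import *
x=draw(.030,None)
grip(.04); p=st()['tool_pos']; manip.move_l([*gpos(x-.01),.12],.25)
look('h3.png'); print(st()['t'])
E
```

```text
draw end 0.036 df [  2.4 -14.7  -9.9] t 11.8583
12.8333
```

View pics/h3.png

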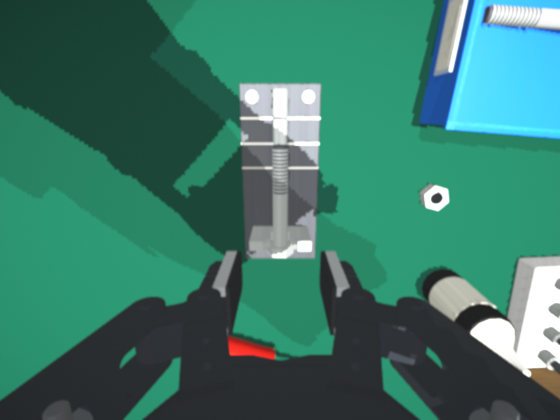

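The head is home against the plate (15 N stop) and the tip at (280,146) is on the 80 mm line, so this one is 80 mm. I'll regrip it and place it in the 80 bin.

```bash
cat >> h.py <<'E'
def regrip(x):
    manip.reach([*gpos(x),.085],[np.pi,0,GA]); manip.move_l([*gpos(x),.0255],.15); grip(0,60); s=st(); print('w',s['gripper_width'],s['grasp_force'])
    manip.move_l([*gpos(x),.12],.2)
def place(c,yaw,off=-.023):
    t=np.array(c)+off*np.array([-np.sin(yaw),np.cos(yaw)]); f0=np.array(st()['force'])
    manip.reach([*t,.12],[np.pi,0,yaw]); f0=np.array(st()['force']); manip.move_l([*t,.04],.2)
    for z in (.022,.016,.013,.011):
        manip.move_l([*t,z],.08); df=np.array(st()['force'])-f0
        if np.linalg.norm(df)>6: break
    print('place z',z,df.round(1)); grip(.024); print(st()['gripper_width'],st()['t']); manip.move_l([*t,.12],.2)
E
python3 - <<'E'
from h import *
regrip(.036)
place((.635,.037),.035)
look('h4.png'); print(st()['t'])
E
```

```text
w 0.009015601274885593 58.751463890075684
place z 0.011 [-0.5  0.2 -0.5]
0.023986925701364164 18.5667
19.3083
```

View pics/h4.png

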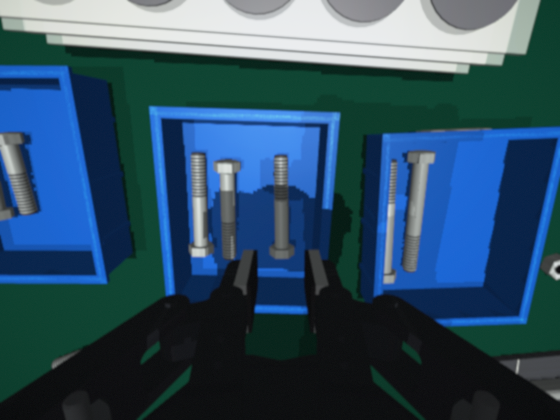

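The bolt lies in the free half of the 80 bin at (281,155)–(281,255). Now the second bolt, refining bin 100's pose from this same picture.

```bash
python3 - <<'E'
from h import *
from seg import load
_,c=load('h4.png')
print('rim100',[p2w(c,p,.05)[:2].round(3).tolist() for p in [(366,136),(558,129),(524,321),(377,322)]])
print('rim80',[p2w(c,p,.05)[:2].round(3).tolist() for p in [(152,109),(338,115),(325,310),(170,308)]])
print('stock100',[p2w(c,p,.015)[:2].round(3).tolist() for p in [(421,157),(410,270),(392,162),(389,281)]])
pick([.4788,.1923],2.0252)
lay(.040)
x=draw(.040,None); s=st(); print(s['tool_pos'])
grip(.04); manip.move_l([*gpos(x-.01),.12],.25)
look('h5.png'); print(st()['t'])
E
```

```text
rim100 [[0.699, -0.041], [0.708, -0.169], [0.557, -0.186], [0.552, -0.067]]
rim80 [[0.711, 0.101], [0.712, -0.021], [0.562, -0.024], [0.559, 0.1]]
stock100 [[0.682, -0.097], [0.582, -0.104], [0.678, -0.074], [0.57, -0.086]]
grip 0.009242575453766954 58.66574764251709 [-1.4 -0.9  6.1] 22.2
laid z 0.0255 df [-5.1  1.6 12.4] t 26.1
draw end 0.0448 df [ 2.  -8.7 -9.6] t 27.1
[ 0.45097932 -0.25403735  0.02641575]
28.075
```

View pics/h5.png

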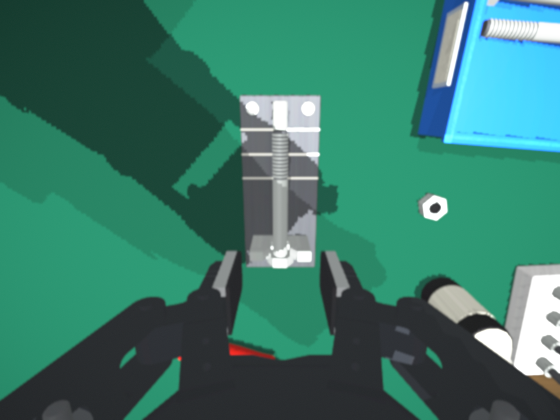

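The tip at (280,130) is at the 100 mm line. I'll check closely that the head is home.

```bash
python3 -c "
import cv2,numpy as np
a=cv2.imread('pics/h3.png')[80:280,225:335];b=cv2.imread('pics/h5.png')[90:290,225:335]
cv2.imwrite('pics/cmp.png',cv2.resize(np.hstack([a,b]),(660,600),interpolation=cv2.INTER_CUBIC))"
```

```text
(no output)
```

View pics/cmp.png

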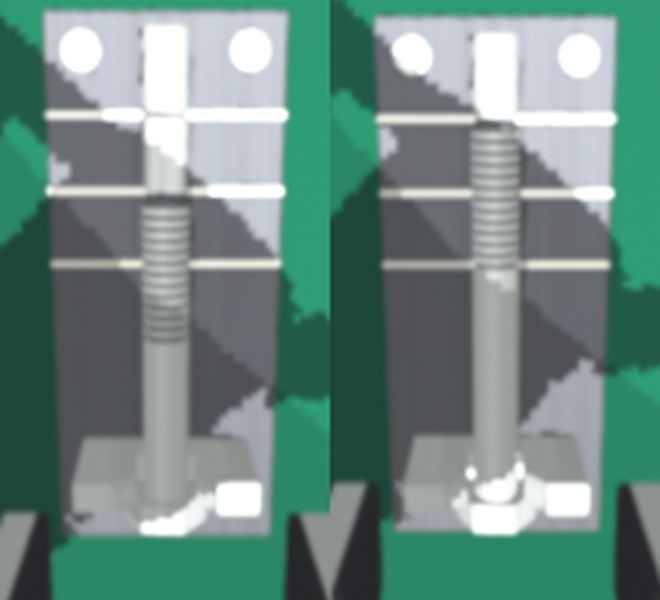

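Both bolts show the same head/plate fit, and this tip is on the 100 mm line. I'll press it home once more with higher force to be sure, then place it in the 100 bin.

```bash
python3 - <<'E'
from h import *
x=.0448
manip.reach([*gpos(x),.085],[np.pi,0,GA]); manip.move_l([*gpos(x),.0258],.15); grip(0,60)
x=draw(x,None,.0008,14,.005); grip(.03); manip.dwell(.3); grip(0,60); manip.move_l([*gpos(x),.12],.2)
print(st()['gripper_width'])
place((.628,-.121),.085)
look('h6.png'); print(st()['t'])
E
```

```text
draw end 0.047200000000000006 df [  8.7 -17.1 -17.7] t 30.0167
0.00892928474219588
place z 0.011 [-0.2 -0.2  2.5]
0.02400284902006957 35.2333
35.975
```

View pics/h6.png

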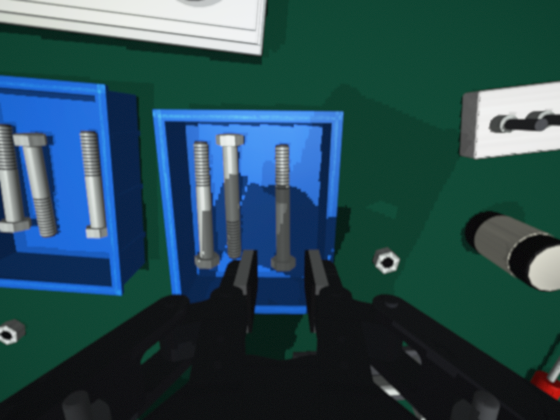

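The second bolt lies in the free half of the 100 bin at (283,145)–(283,268), the same length as the stock beside it. The first is still in the 80 bin and the gripper is clear, so I'll hand in.

```bash
python3 -c "
from h import *
manip.dwell(.3); print(job_done())"
```

```text
the job is handed in; nothing more can be done
None
```

Both bolts were gauged one at a time: the first read 80 mm and is in the 80 bin, the second read 100 mm and is in the 100 bin; the job was handed in at about 36 s.

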